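# Offer the driver unit up to an open street lamp

### The job

First swing the grey hatch of the black street lamp right down, so that a workmate can reach in through it. Then pick up the long aluminium driver unit, lift it over the marble partition and finish while still holding it: still, level, square and centred over the lamp's open mouth, its underside about 2 cm above the rim, so that the workmate can plug in its lead. The driver must not knock against the partition or the lamp; leave the hatch down and everything else where it is.

Things in the scene. Friction and masses are not known exactly. Their poses are not given: they have to be found in the camera images.
- hatch (a joint): Angle of the lamp's bottom-hinged grey hatch (rad): 0 shut and upright, 1.57 fully down and level, lying to the lamp's -x side (towards the robot). Panel 196 wide, 90 high, 6 mm thick. Stiff hinge: it stays where it is left; about 2 N at the top edge moves it. The lamp is open above, so it can be pushed from inside.
- hatch_edge (a point): Middle of the hatch's top edge, 91 mm from the hinge line; moves with the hatch (z from hinge to edge, y along the edge). The hinge line runs along the lamp's y, 57 mm to the -x side of lamp_mouth and 94 mm below it. An orange tab (50 wide, 10 thick, 16 mm out) stands on the outer face, its middle 7 mm below the edge.
- lamp_mouth (a point): Centre of the open mouth of the black street lamp housing, level with its rim, 120 mm above the bench. x points from the hatch to the back wall, y along the housing to the round pole spigot, z up. Outside 120 (x) by 240 (y) mm, walls 6 mm.
- driver_center (a point): Centre of the driver unit, 22 mm above its underside. An aluminium box 50 (x) by 146 (y) by 44 mm high with white ends and label, on a 4 mm steel base plate 50 by 190 mm that sticks out at both ends. 0.3 to 0.6 kg, evenly spread, lying flat on the bench, long way along its own y. Either way round will do over the lamp.
- partition_top (a point): Middle of the top of the fixed marble partition with a white capping, between the driver unit and the lamp: 420 mm long along its own x, 30 mm thick (y), top 122 mm above the bench.
- battery: Blue battery pack with a yellow band, 60 (x) by 110 (y) by 38 mm high, a bystander lying beside the driver; the two may have changed places. Origin at the centre of its underside.
- tape_roll: Brown tape roll lying flat, 90 across, 48 mm high, a bystander. Origin at the centre of its underside.
- locker_bottle: Small red bottle with a white cap, 38 across, 100 mm high, a bystander. Origin at the centre of its underside.
- screwdriver: Screwdriver lying on the bench, handle to its own -x, a bystander. Origin on its underside.
- lamp: The lamp housing; origin at the centre of its underside, 120 mm straight below lamp_mouth, same axes. Fixed to the bench. Empty inside within 70 mm either way of the middle along y, down to 8 mm above the bench; beyond are two steel ledges with short brass studs (tops 22 mm below the rim). The spigot, 58 mm thick, sticks out 58 mm from the +y end, below the rim.
- partition: The partition; origin at the centre of its underside, 122 mm straight below partition_top, same axes.
- driver: The driver unit; origin at the centre of its underside, same axes as driver_center.
Things that resemble listed ones, but are neither listed nor needed, are in the scene too. There is more than one size of the driver; the job needs the smallest.

How it is judged:
By the outcome, as a careful person would: the job done as asked, in the order asked, and still so for the second after the job is handed in, while the arm keeps its last pose, push and grip.
It also fails if it takes over 59 s, if anything falls off the work surface, if the arm or the gripper's body presses on something with over 40 N, if the wrist force passes 120 N, or if a joint passes its speed limit or range.

### The arm

A 7-joint arm with a two-finger parallel gripper is mounted at the origin on the work surface. World frame = base frame: x ahead of the robot, y to its left, z up, the work surface at z = 0. Lengths are in m, angles in rad, forces in N, time in s.
With the tool pointing down it reaches from about 0.425 to 0.925 m from the base axis. Payload 6.8 kg.
Tool frame: the origin (TCP) lies midway between the tips of the shut fingers; the grasp point (between the pads) lies 19 mm behind it; z points along the fingers, x is the direction in which the jaws open and shut, and the axes are right-handed (so a half turn about z gives the same grasp; the last joint's range is limited). The gripper opens to 85 mm and grips with 20 to 120 N. Pads are 22 mm wide; open, the fingers measure 114 mm over their backs; the gripper's body (76 mm by 85 mm) begins 54 mm behind the grasp point. The pads swing forward as they close: fully open they stand 13 mm farther back than shut.
Start: joints at [1.013, 0.477, 0.022, 1.555, -0.011, 1.109, -0.083], TCP at [0.293, -0.608, 0.231] pointing down, gripper open.
Joint ranges: [-2.96, 2.96], [-0.34, 2.1], [-1.41, 1.46], [0.24, 2.44], [-1.37, 4.51], [0.17, 1.92], [-2.96, 2.96]. Speed limits (rad/s): [2.39, 2.39, 3.14, 3.14, 3.14, 3.14, 3.14].

### API

Orientations are given as a unit quaternion [w, x, y, z].
In Python, from station import * gives the robot as it stands.
- The arm moves only by the shell command python3 -m handwheel 'ROWS' [FORCE]. ROWS is JSON, a list of rows, each an object of numbers: "grip": the finger opening in cm, from 0 to 8.54; "tx", "ty", "tz": the shift along the tool's x, y, z in cm; "yaw": the turn about the tool's z in degrees. In form: [{"grip": .., "tx": .., "ty": .., "tz": .., "yaw": ..}, ...]. A call has 1 to 5 rows; each row shifts and turns the commanded pose from where the row before left it, along the tool's axes as they then stand; what a row does not reach is not made up. A row lasts 1/10 s, in which the tool goes at most 50 mm and 8.59 degrees, less where a joint would pass 70% of its speed; a pose out of reach is approached as far as the arm can. A call is refused whole if a number of a shift passes 5 or a number of a turn 8.59, either way. A call with a gripper value outside its range is refused whole. The fingers move at their own pace and stop on an object; FORCE is the grip in N (left out, the last holds). Time passes only in rows, so rows that do not move let the fingers close. It gives the time, the measured TCP pose, the force and the opening at its end, in the units of the state.
- get_obs(): the state, without advancing time (a new reading comes with each control period).
- read_camera(name): name is "scene" or "side" or "wrist"; returns a dict with "image" (480x640x3 uint8, blue, green, red), "intrinsics" (3x3 intrinsics, pixels), "D" ([k1, k2, p1, p2, k3] as OpenCV has them; the pictures are not rectified), "position" and "attitude" of the camera in the world; the wrist camera has in their place "hand_eye" (4x4, takes a point from camera to tool coordinates, whose origin is the TCP and whose axes are the tool frame's). Camera axes: x right, y down, z forward; pixel columns grow to the right and rows downward; lengths in m; the calibration is good to about 2 mm. A picture is of the moment at which its call begins: read the wrist's pose just before it. There is no depth.
- hand_in(): hands the job in, once; it reports no verdict.
The state is a dict: "t": time; "q": joint angles; "joint_vel": joint speeds; "joint_torque": joint torques, N m; "eef_pos": TCP position; "tool_rot": TCP orientation; "contact_force": force on the tool from outside, world axes, zero at the start; "torque": the same for the moment, N m; "gripper_width": opening from 0.0 (shut) to 1.0 (fully open).
Only numpy, scipy, OpenCV 4.12 (cv2) and the standard library are available. Lean on these libraries where they do the work, as an engineer would, in place of code of your own. Each camera call takes 0.05 s, during which the arm holds its last target. There are 200 camera calls.

## Working session

There is one attempt and no reset: what is moved stays moved. The work goes in short steps, Python scripts to look and compute and a shell command to move; the robot and the scene stay as the last step left them, time stands still between calls to the robot, and variables do not carry over. Pictures are saved under pics/ and viewed, about 8 in all and at most 12, crops included, and the job is handed in when it is done.

```bash
mkdir -p pics; ls
cat > h.py <<'E'
from station import *
import numpy as np, cv2
from scipy.spatial.transform import Rotation as R
def rq(q): return R.from_quat([q[1],q[2],q[3],q[0]])
def snap(name,fn):
    o=get_obs(); c=read_camera(name); cv2.imwrite('pics/'+fn,c['image'])
    K=np.array(c['intrinsics']);D=np.array(c['D'])
    if name=='wrist':
        T=np.eye(4);T[:3,:3]=rq(o['tool_rot']).as_matrix();T[:3,3]=o['eef_pos']
        M=T@np.array(c['hand_eye'])
    else:
        M=np.eye(4); a=np.array(c['attitude'],float)
        M[:3,:3]=a if a.shape==(3,3) else rq(a).as_matrix()
        M[:3,3]=c['position']
    np.savez('pics/'+fn+'.npz',K=K,D=D,M=M); return M
def ld(fn): z=np.load('pics/'+fn+'.npz'); return z['K'],z['D'],z['M']
def px(fn,pts,z):
    K,D,M=ld(fn); n=cv2.undistortPoints(np.array(pts,float).reshape(-1,1,2),K,D)[:,0]
    d=np.c_[n,np.ones(len(n))]@M[:3,:3].T; o=M[:3,3]; z=np.broadcast_to(z,len(n))
    return o+d*((z-o[2])/d[:,2])[:,None]
def proj(fn,P):
    K,D,M=ld(fn); Mi=np.linalg.inv(M)
    return cv2.projectPoints(np.array(P,float),cv2.Rodrigues(Mi[:3,:3])[0],Mi[:3,3],K,D)[0][:,0]
E
python3 - <<'E'
from h import *
print(get_obs())
for n in('scene','side'): print(n,snap(n,n+'0.png').round(3))
E
```

```text
pics
{'t': 0.0, 'q': array([ 1.01294071,  0.47784256,  0.0223273 ,  1.5564413 , -0.01148816,
        1.10928793, -0.08308343]), 'joint_vel': array([-0.000734  , -0.00054592,  0.0003768 ,  0.00068034, -0.00030093,
        0.00117848,  0.00131654]), 'joint_torque': array([-1.47097489e-03, -5.96463418e+01,  1.60739534e+00, -2.81204081e+01,
        1.25387518e-02,  9.51814174e-03, -1.91190372e-05]), 'eef_pos': array([ 0.29318927, -0.60735017,  0.23030129]), 'tool_rot': array([-4.29648187e-04,  8.46992742e-01, -5.31603648e-01, -8.19750626e-04]), 'contact_force': array([0.47070351, 0.13575191, 0.05598839]), 'torque': array([-0.04637346,  0.01748569, -0.01887507]), 'gripper_width': 0.999994134443175}
scene [[-0.882  0.343 -0.324  0.991]
 [ 0.471  0.615 -0.632  0.841]
 [-0.018 -0.71  -0.704  1.157]
 [ 0.     0.     0.     1.   ]]
side [[ 0.951 -0.218  0.219  0.172]
 [-0.308 -0.618  0.723 -1.246]
 [-0.022 -0.755 -0.655  1.165]
 [ 0.     0.     0.     1.   ]]
```

View pics/scene0.png

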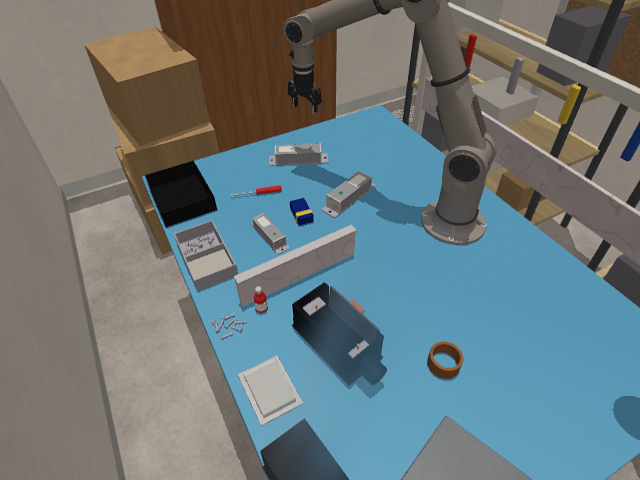

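View pics/side0.png

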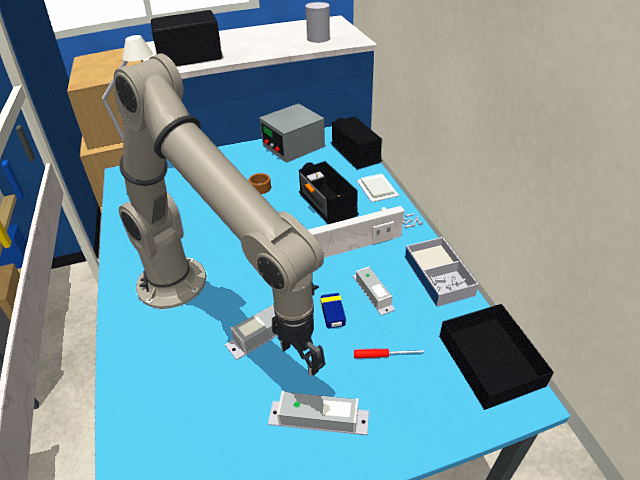

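The scene picture shows three drivers; the smallest is at scene (270,232), side (375,290), beside the blue battery (302,211). The partition is around (298,262) and the lamp at (340,330), spigot towards (372,370). I'll crop and magnify for corners.

Run:
```python
import cv2,numpy as np
a=cv2.imread('pics/scene0.png'); s=cv2.imread('pics/side0.png')
A=cv2.resize(a[190:390,225:395],None,fx=3,fy=3,interpolation=cv2.INTER_CUBIC)[:600,:]
B=cv2.resize(s[150:330,290:410],None,fx=3.3,fy=3.3,interpolation=cv2.INTER_CUBIC)
B=B[:, :290] if 0 else B
c=np.zeros((600,800,3),np.uint8); c[:600,:510]=A
cv2.imwrite('pics/cA.png',A)
cv2.imwrite('pics/cB.png',cv2.resize(s[155:320,290:410],None,fx=3.6,fy=3.6,interpolation=cv2.INTER_CUBIC))
```

```text
(no output)
```

View pics/cA.png

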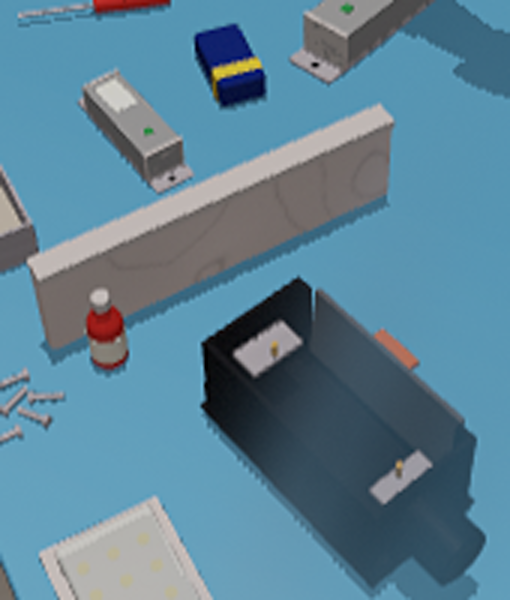

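View pics/cB.png

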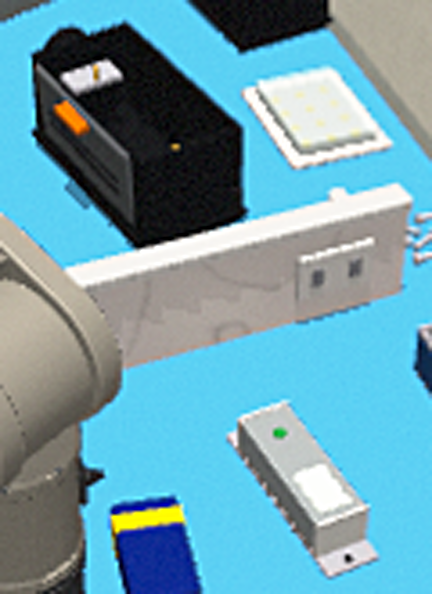

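```bash
cat > fit.py <<'E'
from h import *
from scipy.optimize import least_squares
def rig(p,L): c,s=np.cos(p[2]),np.sin(p[2]); L=np.array(L,float); return np.c_[p[0]+c*L[:,0]-s*L[:,1],p[1]+s*L[:,0]+c*L[:,1],L[:,2]]
def fit(obs,p0):
    # obs: list (fn, [(u,v,x,y,z)])
    def f(p): return np.concatenate([(proj(fn,rig(p,[o[2:] for o in ob]))-np.array([o[:2] for o in ob])).ravel() for fn,ob in obs])
    r=least_squares(f,p0,loss='soft_l1'); return r.x,f(r.x).reshape(-1,2)
E
python3 - <<'E'
from fit import *
S=lambda u,v:(225+u/3,190+v/3); B=lambda u,v:(290+u/3.6,155+v/3.6)
s='scene0.png';b='side0.png'
print('lampS',px(s,[S(300,280),S(205,345),S(372,592),S(470,437)],.12).round(3).tolist())
print('lampB',px(b,[B(132,150),B(242,127),B(35,65),B(125,25)],.12).round(3).tolist())
print('drvS',px(s,[S(83,82),S(117,70),S(183,150),S(148,158)],.044).round(3).tolist())
print('drvB',px(b,[B(237,415),B(287,402),B(367,512),B(318,530)],.044).round(3).tolist())
print('partS',px(s,[S(30,260),S(378,105),S(393,122),S(37,278)],.122).round(3).tolist())
print('partB',px(b,[B(403,185),B(412,202)],.122).round(3).tolist())
print('hatch top S',px(s,[S(317,290),S(465,430)],.12).round(3).tolist())
print('batt S',px(s,[S(197,38),S(235,27),S(265,90),S(223,103)],.038).round(3).tolist())
print('bottle',px(s,[S(99,295)],.1).round(3).tolist(), px(s,[S(108,360)],.0).round(3).tolist())
print('studs',px(s,[S(275,345),S(399,465)],.098).round(3).tolist(),px(b,[B(97,68),B(175,146)],.098).round(3).tolist())
E
```

```text
lampS [[0.597, 0.111, 0.12], [0.711, 0.136, 0.12], [0.7, 0.419, 0.12], [0.551, 0.337, 0.12]]
lampB [[0.595, 0.128, 0.12], [0.713, 0.128, 0.12], [0.544, 0.311, 0.12], [0.66, 0.355, 0.12]]
drvS [[0.65, -0.336, 0.044], [0.606, -0.335, 0.044], [0.594, -0.173, 0.044], [0.634, -0.181, 0.044]]
drvB [[0.59, -0.19, 0.044], [0.638, -0.189, 0.044], [0.653, -0.337, 0.044], [0.606, -0.342, 0.044]]
partS [[0.818, -0.039, 0.122], [0.405, -0.06, 0.122], [0.404, -0.03, 0.122], [0.821, -0.014, 0.122]]
partB [[0.825, -0.018, 0.122], [0.822, -0.046, 0.122]]
hatch top S [[0.588, 0.13, 0.12], [0.55, 0.329, 0.12]]
batt S [[0.492, -0.347, 0.038], [0.441, -0.343, 0.038], [0.462, -0.222, 0.038], [0.516, -0.226, 0.038]]
bottle [[0.771, 0.017, 0.1]] [[0.775, 0.022, 0.0]]
studs [[0.647, 0.153, 0.098], [0.612, 0.32, 0.098]] [[0.614, 0.315, 0.098], [0.647, 0.148, 0.098]]
```

Estimates agree between the cameras to about 1–2 cm: lamp centre ≈ (0.63,0.24), yaw ≈ 0.18; driver ≈ (0.622,-0.262), yaw ≈ 0.08; partition y ≈ -0.06..-0.01. I'll move over the driver for a close wrist look on the way to the lamp.

```bash
python3 -m handwheel '[{"grip":8.5,"tx":-1.7,"ty":-4.5,"tz":-1},{"grip":8.5,"tx":-1.7,"ty":-4.5,"tz":-1},{"grip":8.5,"tx":-1.7,"ty":-4.5,"tz":-1},{"grip":8.5,"tx":-1.7,"ty":-4.5,"tz":-1},{"grip":8.5,"tx":-1.7,"ty":-4.5,"tz":-1}]'
python3 -m handwheel '[{"grip":8.5,"tx":-1.7,"ty":-4.5,"tz":-1},{"grip":8.5,"tx":-1.7,"ty":-4.5,"tz":-1},{"grip":8.5,"tx":-1.7,"ty":-4.5,"tz":-1},{"grip":8.5,"tx":-1.7,"ty":-4.5,"tz":-1},{"grip":8.5,"tx":-1.7,"ty":-4.5,"tz":-1}]'
python3 -m handwheel '[{"yaw":-8.5},{"yaw":-8.5},{"yaw":-8.5},{"yaw":-8.5}]'
python3 -m handwheel '[{"yaw":-8.5},{"yaw":-8.5},{"yaw":-8.5},{"yaw":-8.5},{}]'
python3 - <<'E'
from h import *
M=snap('wrist','w1.png');print(M.round(3)); o=get_obs();print(o['eef_pos'],rq(o['tool_rot']).as_matrix().round(3),o['contact_force'])
E
```

```text
[[ 0.435 -0.855 -0.284  0.366]
 [-0.9   -0.413 -0.135 -0.573]
 [-0.002  0.314 -0.949  0.372]
 [ 0.     0.     0.     1.   ]]
[ 0.2932881  -0.60744481  0.23052723] [[ 0.435 -0.901 -0.001]
 [-0.901 -0.435  0.001]
 [-0.001  0.    -1.   ]] [ 0.45022995  0.26662355 -0.18549792]invalid input
invalid input
invalid input
invalid input
```

View pics/w1.png

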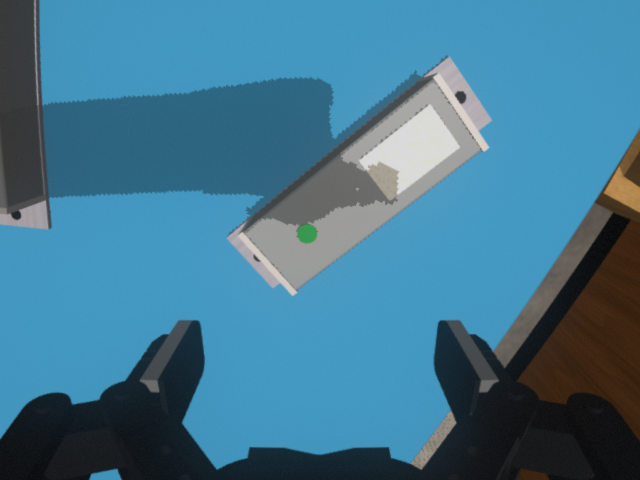

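The move was refused (probably every key is required), so this picture shows the wrong, larger driver below the start pose. Retrying with all keys.

```bash
python3 -m handwheel '[{"grip":8.5,"tx":-1.7,"ty":-4.5,"tz":-1,"yaw":0},{"grip":8.5,"tx":-1.7,"ty":-4.5,"tz":-1,"yaw":0},{"grip":8.5,"tx":-1.7,"ty":-4.5,"tz":-1,"yaw":0},{"grip":8.5,"tx":-1.7,"ty":-4.5,"tz":-1,"yaw":0},{"grip":8.5,"tx":-1.7,"ty":-4.5,"tz":-1,"yaw":0}]' &&
python3 -m handwheel '[{"grip":8.5,"tx":-1.7,"ty":-4.5,"tz":-1,"yaw":0},{"grip":8.5,"tx":-1.7,"ty":-4.5,"tz":-1,"yaw":0},{"grip":8.5,"tx":-1.7,"ty":-4.5,"tz":-1,"yaw":0},{"grip":8.5,"tx":-1.7,"ty":-4.5,"tz":-1,"yaw":0},{"grip":8.5,"tx":-1.7,"ty":-4.5,"tz":-1,"yaw":0}]' &&
python3 -m handwheel '[{"grip":8.5,"tx":0,"ty":0,"tz":0,"yaw":-8.5},{"grip":8.5,"tx":0,"ty":0,"tz":0,"yaw":-8.5},{"grip":8.5,"tx":0,"ty":0,"tz":0,"yaw":-8.5},{"grip":8.5,"tx":0,"ty":0,"tz":0,"yaw":-8.5}]' &&
python3 -m handwheel '[{"grip":8.5,"tx":0,"ty":0,"tz":0,"yaw":-8.5},{"grip":8.5,"tx":0,"ty":0,"tz":0,"yaw":-8.5},{"grip":8.5,"tx":0,"ty":0,"tz":0,"yaw":-8.5},{"grip":8.5,"tx":0,"ty":0,"tz":0,"yaw":-8.5},{"grip":8.5,"tx":0,"ty":0,"tz":0,"yaw":0}]'
python3 - <<'E'
from h import *
M=snap('wrist','w2.png');print(M.round(3)); o=get_obs();print(o['eef_pos'],rq(o['tool_rot']).as_matrix().round(3),o['contact_force'])
E
```

```text
t: 0.65
eef_pos: [0.4601, -0.4318, 0.2815]
tool_rot: [-0.0, 0.847, -0.532, -0.0]
contact_force: [0.3, -0.6, -0.3]
gripper_width: 0.991
t: 1.15
eef_pos: [0.6257, -0.2576, 0.3315]
tool_rot: [0.0, 0.847, -0.532, -0.0]
contact_force: [0.4, -0.6, 0.1]
gripper_width: 0.995
t: 1.55
eef_pos: [0.6247, -0.259, 0.3308]
tool_rot: [0.0, 0.966, -0.258, -0.0]
contact_force: [0.4, -0.0, -0.6]
gripper_width: 0.992
t: 2.05
eef_pos: [0.6246, -0.2592, 0.3308]
tool_rot: [-0.0, 0.999, 0.033, -0.0]
contact_force: [0.7, -0.1, -0.3]
gripper_width: 0.998
[[ 0.998  0.064  0.021  0.619]
 [ 0.067 -0.947 -0.313 -0.179]
 [-0.     0.314 -0.949  0.472]
 [ 0.     0.     0.     1.   ]]
[ 0.62458933 -0.25925254  0.33089424] [[ 0.998  0.062 -0.001]
 [ 0.062 -0.998  0.   ]
 [-0.001 -0.    -1.   ]] [-0.63529379 -0.1051982  -0.11902771]
```

```bash
python3 -m handwheel '[{"grip":0,"tx":0.3,"ty":-4.8,"tz":-0.3,"yaw":0},{"grip":0,"tx":0.3,"ty":-4.8,"tz":-0.3,"yaw":0},{"grip":0,"tx":0.3,"ty":-4.8,"tz":-0.3,"yaw":0},{"grip":0,"tx":0.3,"ty":-4.8,"tz":-0.3,"yaw":0},{"grip":0,"tx":0.3,"ty":-4.8,"tz":-0.3,"yaw":0}]' 20 &&
python3 -m handwheel '[{"grip":0,"tx":0.3,"ty":-4.8,"tz":-0.3,"yaw":0},{"grip":0,"tx":0.3,"ty":-4.8,"tz":-0.3,"yaw":0},{"grip":0,"tx":0.3,"ty":-4.8,"tz":-0.3,"yaw":0},{"grip":0,"tx":0.3,"ty":-4.8,"tz":-0.3,"yaw":0},{"grip":0,"tx":0.3,"ty":-4.8,"tz":-0.3,"yaw":0}]' &&
python3 -m handwheel '[{"grip":0,"tx":0.3,"ty":-4.8,"tz":-0.3,"yaw":0},{"grip":0,"tx":0,"ty":0,"tz":0,"yaw":-5},{"grip":0,"tx":0,"ty":0,"tz":0,"yaw":0}]'
python3 - <<'E'
from h import *
M=snap('wrist','w3.png');print(M.round(3)); o=get_obs();print(o['eef_pos'],rq(o['tool_rot']).as_matrix().round(3),o['contact_force'])
E
```

```text
t: 2.6
eef_pos: [0.6236, -0.0169, 0.3465]
tool_rot: [0.0, 1.0, 0.031, 0.0]
contact_force: [0.3, 0.2, 1.3]
gripper_width: 0.142
t: 3.1
eef_pos: [0.6229, 0.2235, 0.3614]
tool_rot: [0.0, 1.0, 0.031, 0.0]
contact_force: [-0.4, 0.3, -0.3]
gripper_width: 0.001
t: 3.4
eef_pos: [0.6223, 0.272, 0.3639]
tool_rot: [-0.0, 0.997, 0.077, -0.0]
contact_force: [-0.5, -1.8, -0.1]
gripper_width: -0.004
[[ 0.988  0.146  0.048  0.61 ]
 [ 0.154 -0.938 -0.31   0.352]
 [-0.     0.314 -0.949  0.506]
 [ 0.     0.     0.     1.   ]]
[0.62309059 0.26976164 0.36388147] [[ 0.989  0.149 -0.   ]
 [ 0.149 -0.989 -0.001]
 [-0.     0.001 -1.   ]] [ 0.18839802 -0.22268056  0.13815211]
```

View pics/w2.png

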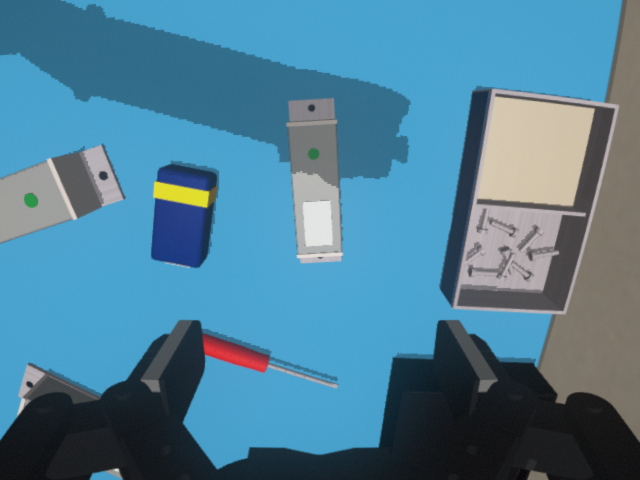

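View pics/w3.png

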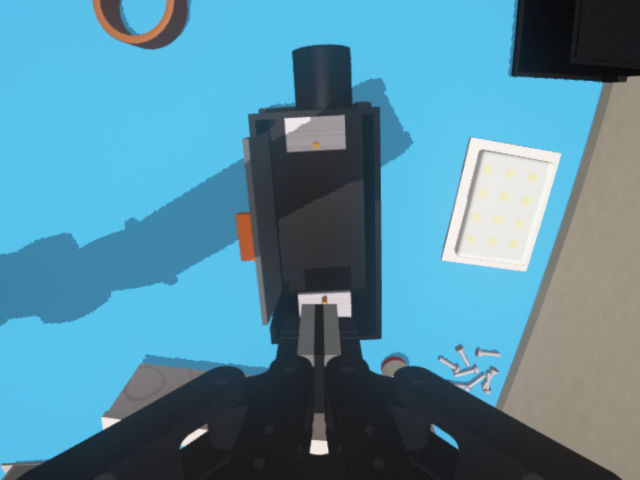

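w2 shows the smallest driver (x 288–342, y 97–262) with free space both sides; battery at (183,217) well clear. w3 shows the lamp: rim corners ≈ (249,114), (379,107), (380,338); stud ledges at (315,133), (325,300); hatch a bit ajar, top edge (246,138)–(265,324), tab (245,237).

Run:
```python
from fit import *
S=lambda u,v:(225+u/3,190+v/3); B=lambda u,v:(290+u/3.6,155+v/3.6)
s='scene0.png';b='side0.png'
lo=[('w3.png',[(379,107,.06,.12,.12),(380,338,.06,-.12,.12),(249,114,-.06,.12,.12)]),
 (s,[(*S(300,280),-.06,-.12,.12),(*S(205,345),.06,-.12,.12)]),
 (b,[(*B(242,127),.06,-.12,.12)])]
pl,r=fit(lo,[.63,.238,.18]);print('lamp',pl.round(4),r.round(1).tolist())
pl,r=fit(lo[:1],[.63,.238,.18]);print('lamp wrist only',pl.round(4),r.round(1).tolist())
# hatch: for angles, predicted outer/top edge ends
for th in (0,.1,.2,.3,.4):
  c,sn=np.cos(th),np.sin(th)
  P=[(-.057-.091*sn-.003*c*k, y,.026+.091*c-.003*sn*k) for k in(1,-1) for y in(.098,-.098)]
  print(th,proj('w3.png',rig(pl,P)).round(0).tolist())
dr=[('w2.png',[(289,122,-.025,.073,.044),(337,120,.025,.073,.044),(342,255,.025,-.073,.044),(298,256,-.025,-.073,.044),(289,101,-.025,.095,.004),(332,97,.025,.095,.004)])]
pd,r=fit(dr,[.622,-.262,.08]);print('driver',pd.round(4),r.round(1).tolist())
```

```text
lamp [0.629  0.233  0.2028] [[0.7, -0.5], [0.3, 1.5], [-1.8, -0.8], [-0.6, -2.0], [-1.5, -2.0], [-0.2, 0.1]]
lamp wrist only [0.6291 0.2327 0.2028] [[0.7, -0.2], [0.3, 1.8], [-1.7, -0.4]]
0 [[250.0, 138.0], [268.0, 325.0], [256.0, 138.0], [274.0, 325.0]]
0.1 [[240.0, 138.0], [260.0, 325.0], [247.0, 138.0], [265.0, 325.0]]
0.2 [[231.0, 139.0], [252.0, 325.0], [237.0, 139.0], [257.0, 325.0]]
0.3 [[223.0, 139.0], [244.0, 324.0], [228.0, 139.0], [249.0, 325.0]]
0.4 [[215.0, 140.0], [237.0, 323.0], [220.0, 139.0], [242.0, 324.0]]
driver [ 0.622  -0.2627  0.1223] [[-1.4, -0.0], [0.0, -0.9], [0.5, 0.2], [-0.3, 1.5], [-0.2, -0.7], [2.6, 0.6]]
```

Lamp (0.629, 0.233) with yaw 0.203, driver (0.622, -0.263) with yaw 0.122, hatch ≈ 0.04 rad ajar. Sizes fit to about 2 px. Aligning with the lamp and lowering the closed fingers inside the hatch.

```bash
python3 -m handwheel '[{"grip":0,"tx":-1.7,"ty":3.7,"tz":0,"yaw":0},{"grip":0,"tx":0,"ty":0,"tz":0,"yaw":-3},{"grip":0,"tx":0,"ty":0,"tz":4.5,"yaw":0},{"grip":0,"tx":0,"ty":0,"tz":4.5,"yaw":0},{"grip":0,"tx":0,"ty":0,"tz":4.5,"yaw":0}]' &&
python3 -m handwheel '[{"grip":0,"tx":0,"ty":0,"tz":4.5,"yaw":0},{"grip":0,"tx":0,"ty":0,"tz":4.5,"yaw":0},{"grip":0,"tx":0,"ty":0,"tz":4.5,"yaw":0},{"grip":0,"tx":0,"ty":0,"tz":0,"yaw":0}]'
cat >> fit.py <<'E'
LAMP=np.array([.629,.233,.203]); DRV=np.array([.622,-.2627,.1223])
def inframe(P,F):
    c,s=np.cos(F[2]),np.sin(F[2]); d=np.asarray(P)[:2]-F[:2]; return np.array([c*d[0]+s*d[1],-s*d[0]+c*d[1],P[2]])
def st(F):
    o=get_obs(); X=rq(o['tool_rot']).as_matrix()[:,0]; print('t',o['t'],'pos',inframe(o['eef_pos'],F).round(4),'heading rel deg',round(np.degrees(np.arctan2(X[1],X[0])-F[2]),2),'F',o['contact_force'].round(1),'w',round(o['gripper_width'],3))
E
python3 -c "
from fit import *
st(LAMP)"
```

```text
t: 3.95
eef_pos: [0.6128, 0.2278, 0.2283]
tool_rot: [0.001, 0.995, 0.098, 0.001]
contact_force: [0.7, -0.8, 0.5]
gripper_width: 0.001
t: 4.35
eef_pos: [0.6084, 0.2257, 0.0879]
tool_rot: [0.003, 0.995, 0.099, -0.006]
contact_force: [-0.7, -1.0, -0.1]
gripper_width: 0.005
t 4.35 pos [-0.0217 -0.003   0.0879] heading rel deg -0.23 F [-0.7 -1.  -0.1] w 0.005
```

```bash
python3 -m handwheel '[{"grip":0,"tx":-2.0,"ty":0,"tz":-0.1,"yaw":0},{"grip":0,"tx":-2.0,"ty":0,"tz":-0.1,"yaw":0},{"grip":0,"tx":-1.9,"ty":0,"tz":0.6,"yaw":0},{"grip":0,"tx":0,"ty":0,"tz":0,"yaw":0}]' &&
python3 -m handwheel '[{"grip":0,"tx":-1.6,"ty":0,"tz":1.3,"yaw":0},{"grip":0,"tx":-1.6,"ty":0,"tz":1.6,"yaw":0},{"grip":0,"tx":-1.0,"ty":0,"tz":1.3,"yaw":0},{"grip":0,"tx":0,"ty":0,"tz":0,"yaw":0}]'
python3 -m handwheel '[{"grip":0,"tx":-0.3,"ty":0,"tz":0.7,"yaw":0},{"grip":0,"tx":0,"ty":0,"tz":0.4,"yaw":0},{"grip":0,"tx":0,"ty":0,"tz":0,"yaw":0}]'
python3 -c "
from fit import *
st(LAMP)"
```

```text
t: 4.75
eef_pos: [0.5538, 0.2175, 0.0924]
tool_rot: [0.001, 0.995, 0.101, 0.001]
contact_force: [0.6, -0.2, 0.7]
gripper_width: -0.0
t: 5.15
eef_pos: [0.5132, 0.2092, 0.0486]
tool_rot: [0.001, 0.995, 0.101, -0.0]
contact_force: [-0.1, 1.3, 0.4]
gripper_width: -0.001
t: 5.45
eef_pos: [0.5108, 0.2095, 0.0374]
tool_rot: [-0.0, 0.995, 0.102, 0.0]
contact_force: [-0.4, 0.4, -0.5]
gripper_width: -0.002
t 5.45 pos [-0.1205  0.0008  0.0374] heading rel deg 0.09 F [-0.4  0.4 -0.5] w -0.002
```

```bash
python3 -m handwheel '[{"grip":0,"tx":0,"ty":0,"tz":0.4,"yaw":0},{"grip":0,"tx":0,"ty":0,"tz":0,"yaw":0}]' 
python3 -m handwheel '[{"grip":0,"tx":0,"ty":0,"tz":0.3,"yaw":0},{"grip":0,"tx":0,"ty":0,"tz":0,"yaw":0}]' 
python3 -m handwheel '[{"grip":0,"tx":0,"ty":0,"tz":0.15,"yaw":0},{"grip":0,"tx":0,"ty":0,"tz":0,"yaw":0}]'
```

```text
t: 5.65
eef_pos: [0.5101, 0.2096, 0.033]
tool_rot: [-0.0, 0.995, 0.102, -0.0]
contact_force: [0.2, -0.4, 0.4]
gripper_width: -0.001
t: 5.85
eef_pos: [0.51, 0.2095, 0.03]
tool_rot: [-0.0, 0.995, 0.103, -0.0]
contact_force: [0.3, 0.2, -0.2]
gripper_width: 0.001
t: 6.05
eef_pos: [0.51, 0.2096, 0.0291]
tool_rot: [0.0, 0.995, 0.103, -0.0]
contact_force: [-1.6, -1.2, 5.0]
gripper_width: 0.005
```

```bash
python3 -m handwheel '[{"grip":0,"tx":0,"ty":0,"tz":0.15,"yaw":0},{"grip":0,"tx":0,"ty":0,"tz":0,"yaw":0}]' 
python3 -m handwheel '[{"grip":0,"tx":0,"ty":0,"tz":0.15,"yaw":0},{"grip":0,"tx":0,"ty":0,"tz":0,"yaw":0},{"grip":0,"tx":0,"ty":0,"tz":0,"yaw":0}]'
```

```text
t: 6.25
eef_pos: [0.5101, 0.2096, 0.029]
tool_rot: [0.001, 0.995, 0.103, 0.0]
contact_force: [-5.7, -2.7, 19.1]
gripper_width: 0.002
t: 6.55
eef_pos: [0.5101, 0.2096, 0.0288]
tool_rot: [0.001, 0.995, 0.103, 0.0]
contact_force: [-9.6, -5.6, 33.2]
gripper_width: -0.001
```

The hatch is on its stop: z holds at 0.029 as predicted for level, with the force rising to 33 N. Lifting away, photographing, then moving above the driver.

```bash
python3 -m handwheel '[{"grip":0,"tx":0,"ty":0,"tz":-3,"yaw":0},{"grip":0,"tx":0,"ty":0,"tz":-5,"yaw":0},{"grip":0,"tx":0,"ty":0,"tz":-5,"yaw":0},{"grip":0,"tx":0,"ty":0,"tz":-5,"yaw":0},{"grip":0,"tx":0,"ty":0,"tz":-5,"yaw":0}]' &&
python3 -m handwheel '[{"grip":8.5,"tx":0.1,"ty":4.8,"tz":0,"yaw":0},{"grip":8.5,"tx":0.1,"ty":4.8,"tz":0,"yaw":0},{"grip":8.5,"tx":0.1,"ty":4.8,"tz":0,"yaw":0},{"grip":8.5,"tx":0.1,"ty":4.8,"tz":0,"yaw":0},{"grip":8.5,"tx":0.1,"ty":4.8,"tz":0,"yaw":0}]' &&
python3 -m handwheel '[{"grip":8.5,"tx":0.1,"ty":4.8,"tz":0,"yaw":0},{"grip":8.5,"tx":0.1,"ty":4.8,"tz":0,"yaw":0},{"grip":8.5,"tx":0.1,"ty":4.8,"tz":0,"yaw":0},{"grip":8.5,"tx":0.1,"ty":4.8,"tz":0,"yaw":0},{"grip":8.5,"tx":0.1,"ty":4.8,"tz":0,"yaw":0}]' &&
python3 -m handwheel '[{"grip":8.5,"tx":0,"ty":0,"tz":0,"yaw":4.9},{"grip":8.5,"tx":0,"ty":0,"tz":0,"yaw":0}]'
python3 - <<'E'
from fit import *
st(DRV)
snap('scene','s2.png'); snap('wrist','w4.png')
a=cv2.imread('pics/s2.png'); w=cv2.imread('pics/w4.png')
A=cv2.resize(a[270:390,280:400],None,fx=2.7,fy=2.7,interpolation=cv2.INTER_CUBIC)
c=np.zeros((480,800,3),np.uint8); c[:324,:324]=A; c[:,324:]=w[:,102:578]
cv2.imwrite('pics/c4.png',c)
E
```

```text
t: 7.05
eef_pos: [0.5096, 0.2094, 0.2578]
tool_rot: [0.0, 0.995, 0.103, -0.0]
contact_force: [1.2, -0.4, -0.1]
gripper_width: 0.0
t: 7.55
eef_pos: [0.5639, -0.0264, 0.2559]
tool_rot: [0.0, 0.995, 0.103, 0.0]
contact_force: [0.8, 0.3, -0.2]
gripper_width: 0.847
t: 8.05
eef_pos: [0.6178, -0.2603, 0.2557]
tool_rot: [0.0, 0.995, 0.103, -0.0]
contact_force: [0.4, 0.1, 0.3]
gripper_width: 0.997
t: 8.25
eef_pos: [0.6173, -0.26, 0.255]
tool_rot: [-0.0, 0.998, 0.058, -0.0]
contact_force: [-0.5, 0.4, -0.1]
gripper_width: 0.994
t 8.25 pos [-0.0043  0.0033  0.255 ] heading rel deg -0.36 F [-0.5  0.4 -0.1] w 0.994
```

View pics/c4.png

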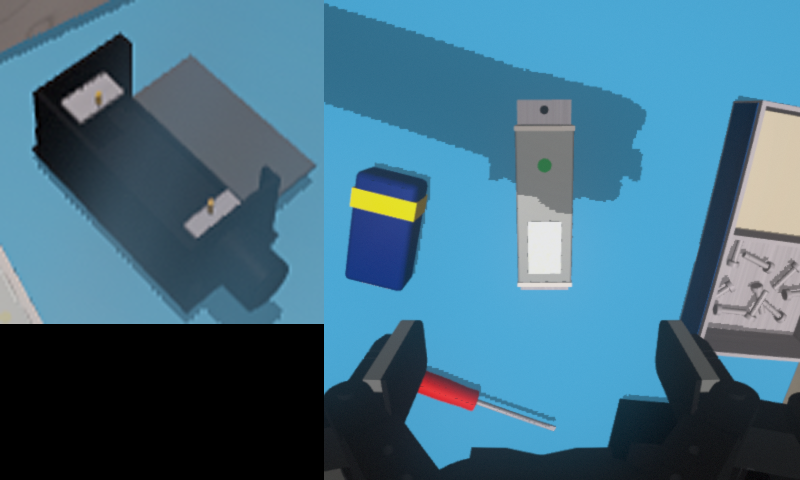

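Viewed 8 so far. The hatch lies level and the driver is square in the wrist view: cap corners at w4 ≈ (293,127), (352,127), (295,288), (350,288), plate end at row 99.

Run:
```python
from fit import *
dr=[('w4.png',[(293,127,-.025,.073,.044),(352,127,.025,.073,.044),(349.5,287,.025,-.073,.044),(295,287,-.025,-.073,.044),(295,99,-.025,.095,.004),(349.5,99,.025,.095,.004)])]
p,r=fit(dr,[.622,-.262,.12]);print('driver',p.round(4),r.round(1).tolist(), proj('w4.png',rig(p,[(0,-.095,.004)])))
st(p)
o=get_obs(); print('grasp point px at z.044', proj('w4.png',[[*o['eef_pos'][:2],.044]]))
```

```text
driver [ 0.6214 -0.2636  0.1224] [[-0.4, -0.7], [0.5, -0.7], [-0.7, -0.1], [0.7, -0.1], [-0.1, 1.0], [0.0, 1.0]] [[321.89489629 290.29216079]]
t 8.35 pos [-0.0027  0.0071  0.2556] heading rel deg 0.07 F [0.6 1.3 0.9] w 0.999
grasp point px at z.044 [[319.33084918 203.37184931]]
```

```bash
python3 -m handwheel '[{"grip":8.5,"tx":0.27,"ty":0.7,"tz":0,"yaw":0},{"grip":8.5,"tx":0,"ty":0,"tz":4.5,"yaw":0},{"grip":8.5,"tx":0,"ty":0,"tz":4.5,"yaw":0},{"grip":8.5,"tx":0,"ty":0,"tz":4.5,"yaw":0},{"grip":8.5,"tx":0,"ty":0,"tz":4.0,"yaw":0}]' &&
python3 -m handwheel '[{"grip":8.5,"tx":0,"ty":0,"tz":3,"yaw":0},{"grip":8.5,"tx":0,"ty":0,"tz":2,"yaw":0},{"grip":8.5,"tx":0,"ty":0,"tz":1.5,"yaw":0},{"grip":8.5,"tx":0,"ty":0,"tz":1,"yaw":0},{"grip":8.5,"tx":0,"ty":0,"tz":0,"yaw":0}]'
python3 -c "
from fit import *
st([.6214,-.2636,.1224])"
```

```text
t: 8.85
eef_pos: [0.6212, -0.264, 0.0791]
tool_rot: [-0.0, 0.998, 0.061, -0.0]
contact_force: [-0.5, -0.1, -0.1]
gripper_width: 0.993
t: 9.35
eef_pos: [0.621, -0.2645, 0.005]
tool_rot: [-0.0, 0.998, 0.06, -0.001]
contact_force: [-0.9, -0.0, -0.0]
gripper_width: 0.998
t 9.35 pos [-0.0005 -0.0008  0.005 ] heading rel deg -0.09 F [-0.9 -0.  -0. ] w 0.998
```

```bash
python3 -m handwheel '[{"grip":4.0,"tx":0,"ty":0,"tz":0,"yaw":0},{"grip":4.0,"tx":0,"ty":0,"tz":0,"yaw":0},{"grip":3.0,"tx":0,"ty":0,"tz":0,"yaw":0},{"grip":2.0,"tx":0,"ty":0,"tz":0,"yaw":0},{"grip":1,"tx":0,"ty":0,"tz":0,"yaw":0}]' 80 &&
python3 -m handwheel '[{"grip":0,"tx":0,"ty":0,"tz":0,"yaw":0},{"grip":0,"tx":0,"ty":0,"tz":0,"yaw":0},{"grip":0,"tx":0,"ty":0,"tz":-1,"yaw":0},{"grip":0,"tx":0,"ty":0,"tz":-2,"yaw":0},{"grip":0,"tx":0,"ty":0,"tz":0,"yaw":0}]'
python3 -c "
from fit import *
st([.6214,-.2636,.1224]);print(get_obs()['torque'])"
```

```text
t: 9.85
eef_pos: [0.6223, -0.2654, 0.0074]
tool_rot: [0.001, 0.998, 0.06, 0.001]
contact_force: [-0.9, 0.1, 7.1]
gripper_width: 0.578
t: 10.35
eef_pos: [0.6228, -0.2655, 0.0383]
tool_rot: [0.001, 0.998, 0.06, 0.002]
contact_force: [0.7, 0.1, -3.1]
gripper_width: 0.577
t 10.35 pos [ 0.0012 -0.002   0.0383] heading rel deg -0.15 F [ 0.7  0.1 -3.1] w 0.577
[-0.01933059 -0.0968489   0.00925631]
```

Grasped (opening 0.577 ≈ 50 mm, weight ≈ 3 N). Lifting high, over the partition, staying well above the rim.

```bash
python3 -m handwheel '[{"grip":0,"tx":0,"ty":0,"tz":-2.5,"yaw":0},{"grip":0,"tx":0,"ty":0,"tz":-4,"yaw":0},{"grip":0,"tx":0,"ty":0,"tz":-4,"yaw":0},{"grip":0,"tx":0,"ty":0,"tz":-4,"yaw":0},{"grip":0,"tx":0,"ty":0,"tz":-2.5,"yaw":0}]' &&
python3 -m handwheel '[{"grip":0,"tx":0.3,"ty":-2,"tz":0,"yaw":0},{"grip":0,"tx":0.5,"ty":-3.5,"tz":0,"yaw":0},{"grip":0,"tx":0.5,"ty":-4,"tz":0,"yaw":0},{"grip":0,"tx":0.5,"ty":-4,"tz":0,"yaw":0},{"grip":0,"tx":0.5,"ty":-4,"tz":0,"yaw":0}]' &&
python3 -m handwheel '[{"grip":0,"tx":0.5,"ty":-4,"tz":0,"yaw":-0.5},{"grip":0,"tx":0.5,"ty":-4,"tz":0,"yaw":-0.5},{"grip":0,"tx":0.5,"ty":-4,"tz":0,"yaw":-0.5},{"grip":0,"tx":0.5,"ty":-4,"tz":0,"yaw":-0.5},{"grip":0,"tx":0.5,"ty":-4,"tz":0,"yaw":-0.5}]' &&
python3 -m handwheel '[{"grip":0,"tx":0.5,"ty":-4,"tz":0,"yaw":-0.5},{"grip":0,"tx":0.5,"ty":-3.5,"tz":0,"yaw":-0.5},{"grip":0,"tx":0.3,"ty":-2,"tz":0,"yaw":-0.5},{"grip":0,"tx":0,"ty":0,"tz":0,"yaw":-0.8},{"grip":0,"tx":0,"ty":0,"tz":0,"yaw":0}]'
python3 - <<'E'
from fit import *
st(LAMP); print(rq(get_obs()['tool_rot']).as_matrix()[2].round(4))
snap('scene','s5.png'); snap('wrist','w5.png');snap('side','d5.png')
a=cv2.imread('pics/s5.png'); w=cv2.imread('pics/w5.png');d=cv2.imread('pics/d5.png')
c=np.zeros((600,800,3),np.uint8)
c[:360,:400]=cv2.resize(a[240:390,270:437][:,:167],(400,360),interpolation=cv2.INTER_CUBIC)
c[:360,400:]=cv2.resize(d[110:260,250:417],(400,360),interpolation=cv2.INTER_CUBIC)
c[360:,:320]=cv2.resize(w,(320,240))
cv2.imwrite('pics/c5.png',c)
E
```

```text
t: 10.85
eef_pos: [0.622, -0.2652, 0.2085]
tool_rot: [0.001, 0.998, 0.06, 0.001]
contact_force: [0.5, 0.4, -3.4]
gripper_width: 0.572
t: 11.35
eef_pos: [0.6223, -0.087, 0.2049]
tool_rot: [-0.0, 0.998, 0.06, -0.001]
contact_force: [-0.3, 0.5, -3.6]
gripper_width: 0.574
t: 11.85
eef_pos: [0.6198, 0.1143, 0.2049]
tool_rot: [0.0, 0.997, 0.082, -0.001]
contact_force: [0.5, 0.1, -3.5]
gripper_width: 0.576
t: 12.35
eef_pos: [0.6172, 0.2078, 0.2051]
tool_rot: [0.001, 0.995, 0.102, -0.001]
contact_force: [-0.6, -1.2, -3.6]
gripper_width: 0.575
t 12.35 pos [-0.0167 -0.0223  0.2051] heading rel deg 0.05 F [-0.6 -1.2 -3.6] w 0.575
[-0.0012  0.0013 -1.    ]
```

View pics/c5.png

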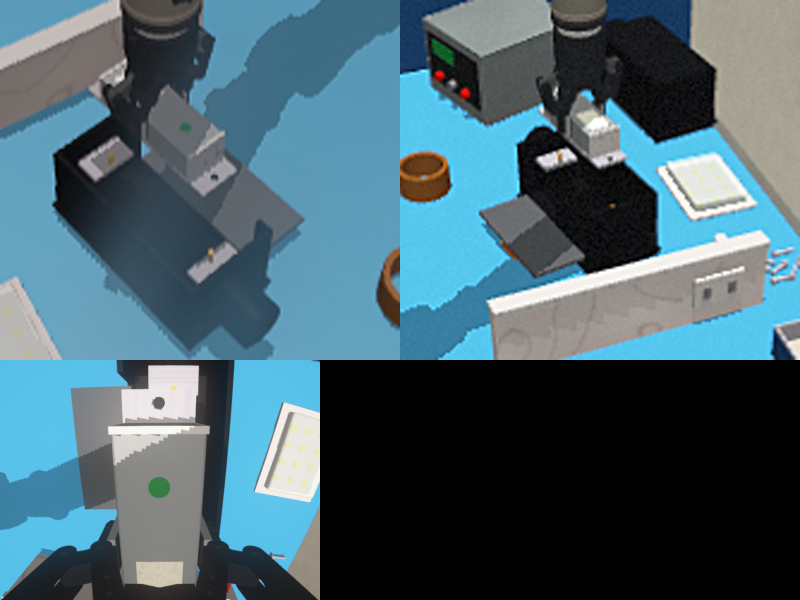

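Held clear of everything, roughly square. Moving to the centre and part of the way down, then a close check for tilt and slip.

```bash
python3 -m handwheel '[{"grip":0,"tx":0.8,"ty":-1,"tz":0,"yaw":0},{"grip":0,"tx":0.9,"ty":-1,"tz":0,"yaw":0},{"grip":0,"tx":0,"ty":0,"tz":1.5,"yaw":0},{"grip":0,"tx":0,"ty":0,"tz":2,"yaw":0},{"grip":0,"tx":0,"ty":0,"tz":1,"yaw":0}]' &&
python3 -m handwheel '[{"grip":0,"tx":0,"ty":0,"tz":0,"yaw":0},{"grip":0,"tx":0,"ty":0,"tz":0,"yaw":0}]'
python3 - <<'E'
from fit import *
st(LAMP)
snap('scene','s6.png'); snap('wrist','w6.png');snap('side','d6.png')
a=cv2.imread('pics/s6.png'); w=cv2.imread('pics/w6.png');d=cv2.imread('pics/d6.png')
c=np.zeros((600,800,3),np.uint8)
p=proj('s6.png',[get_obs()['eef_pos']])[0].astype(int); q=proj('d6.png',[get_obs()['eef_pos']])[0].astype(int); print(p,q)
c[:300,:400]=cv2.resize(a[p[1]-30:p[1]+45,p[0]-50:p[0]+50],(400,300),interpolation=cv2.INTER_CUBIC)
c[300:,:400]=cv2.resize(d[q[1]-30:q[1]+45,q[0]-50:q[0]+50],(400,300),interpolation=cv2.INTER_CUBIC)
c[:,400:]=cv2.resize(w[0:400,187:453],(400,600),interpolation=cv2.INTER_CUBIC)
cv2.imwrite('pics/c6.png',c)
E
```

```text
t: 13.0
eef_pos: [0.6286, 0.2315, 0.1578]
tool_rot: [0.001, 0.995, 0.102, -0.002]
contact_force: [0.2, 0.8, -3.7]
gripper_width: 0.577
t: 13.2
eef_pos: [0.6299, 0.232, 0.1607]
tool_rot: [-0.0, 0.995, 0.102, -0.0]
contact_force: [0.2, 0.7, -2.7]
gripper_width: 0.572
t 13.2 pos [ 0.0007 -0.0012  0.1607] heading rel deg 0.04 F [ 0.2  0.7 -2.7] w 0.572
[335 309] [326 170]
```

View pics/c6.png

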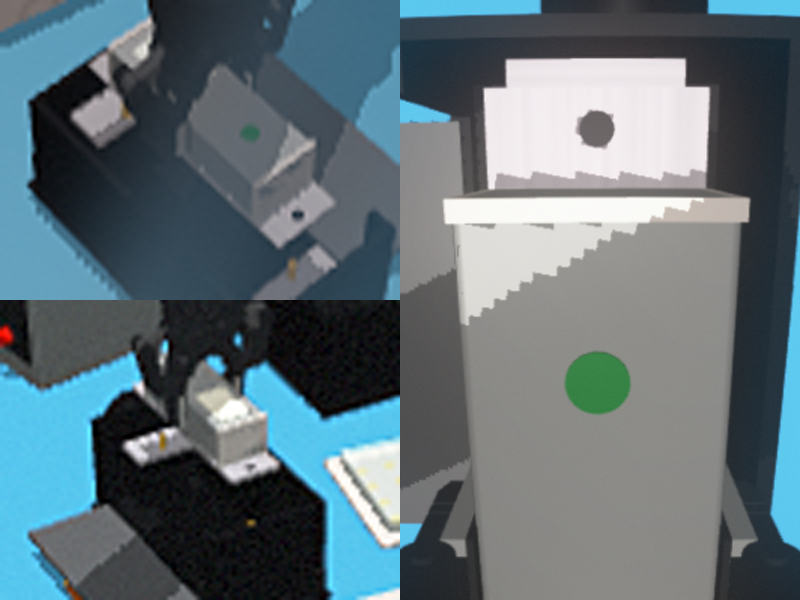

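The wrist view (10th picture) shows plate end corners at w6 ≈ (243.5,58.5), (393,58); cap edge row 131.5, u 216–419; far rim outer edge row ≈ 11–12, right far inner rim corner ≈ (446,25). Fitting the held pose.

Run:
```python
from fit import *
o=get_obs(); fn='w6.png'
W=lambda U,V:(187+(U-400)/1.504,V/1.5)
obs=np.array([W(484,88),W(710,87),W(444,198),W(750,197),W(458,223),W(741,222)])
# nominal local pts; driver frame: x=lamp x, y=lamp y
L=np.array([(-.025,.095,.004),(.025,.095,.004),(-.026,.073,.044),(.026,.073,.044),(-.025,.070,.044),(.025,.070,.044)])
def pts(p):
    return R.from_euler('xyz',[p[3],p[4],p[5]+LAMP[2]]).apply(L)+np.array([*LAMP[:2],0])+R.from_euler('z',LAMP[2]).apply(p[:3])
z0=o['eef_pos'][2]-.0074
nom=[0,-.0,z0,0,0,0]
print('nominal resid',(proj(fn,pts(nom))-obs).round(1).tolist())
w=1
for lock in (True,False):
    def f(q):
        p=np.r_[q[:4],0,q[4]] if lock else q
        return np.r_[(proj(fn,pts(p))-obs).ravel(), (np.array(p)-nom)*[100,100,300,30,30,30]]
    r=least_squares(f,[0,0,z0,0,0] if lock else nom)
    print(r.x.round(4),'z0',z0.round(4),r.fun[:12].round(1))
# lamp check
P=rig(LAMP,[(0,.12,.12),(0,.114,.12),(.054,.114,.12),(.054,0,.12)])
print('lamp pred',proj(fn,P).round(1).tolist(),'obs',[np.round(W(*x),1).tolist() for x in [(600,17),(600,42),(790,38),(772,400)]])
```

```text
nominal resid [[-2.5, 3.0], [-1.5, 3.8], [-4.9, 5.2], [-0.6, 6.0], [-9.5, 0.6], [0.7, 1.4]]
[0.0013 0.0015 0.1495 0.0206 0.0053] z0 0.1545 [ 1.1  0.1 -0.6  0.1  1.6  2.6 -0.2  2.3 -3.  -2.4  1.2 -2.6]
[0.0011 0.0015 0.1495 0.0206 0.0034 0.0045] z0 0.1545 [ 0.9 -0.  -0.9  0.1  1.7  2.5 -0.1  2.4 -2.9 -2.4  1.3 -2.6]
lamp pred [[316.4, 7.6], [316.4, 23.1], [447.0, 25.6], [427.1, 280.4]] obs [[320.0, 11.3], [320.0, 28.0], [446.3, 25.3], [434.3, 266.7]]
```

Run:
```python
from fit import *
W=lambda U,V:(187+(U-400)/1.504,V/1.5); S=lambda U,V:(335-50+U/4,309-30+V/4); B=lambda U,V:(326-50+U/4,170-30+(V-300)/4)
L0=[(-.025,.095,.004),(.025,.095,.004),(-.026,.073,.044),(.026,.073,.044)]
obs=[('w6.png',[W(484,88),W(710,87),W(444,198),W(750,197)],L0,3.),
 ('s6.png',[S(335,195),S(278,249),S(316,150),S(257,190)],L0,1.),
 ('d6.png',[B(229,482),B(281,461),B(210,432),B(267,410)],[(-.025,-.095,.004),(.025,-.095,.004),(-.026,-.073,.044),(.026,-.073,.044)],1.)]
def pts(p,L): return R.from_euler('xyz',[p[3],p[4],p[5]+LAMP[2]]).apply(L)+np.array([*LAMP[:2],0])+R.from_euler('z',LAMP[2]).apply(p[:3])
f=lambda p:np.concatenate([((proj(fn,pts(p,L))-np.array(o))/s).ravel() for fn,o,L,s in obs])
for sel in (obs,obs[1:]):
    obs=sel; r=least_squares(f,[0,0,.15,0,0,0],loss='soft_l1'); C=np.linalg.inv(r.jac.T@r.jac)
    print(r.x.round(4),'sd',np.sqrt(np.diag(C)).round(4)); print(f(r.x).reshape(-1,2).round(1).tolist())
```

```text
[ 0.0011  0.0011  0.1535 -0.0129 -0.0041  0.0049] sd [0.0012 0.0006 0.0016 0.0139 0.0228 0.0121]
[[0.1, 0.2], [-0.2, 0.2], [-0.4, -0.5], [0.1, -0.6], [-0.6, 1.6], [-0.5, -0.8], [-0.5, -1.7], [-0.8, -0.4], [0.5, -0.5], [-0.7, 0.6], [1.6, -0.1], [-0.2, 1.2]]
[-6.000e-04 -1.000e-04  1.516e-01 -5.440e-02 -1.320e-02  1.530e-02] sd [0.0052 0.0069 0.004  0.0823 0.0608 0.0242]
[[-0.4, 2.0], [-0.1, -0.5], [0.3, -1.1], [0.2, 0.3], [0.5, -0.7], [-0.8, 0.2], [1.2, -0.3], [-0.7, 0.8]]
```

All three views agree: underside ≈ 0.1535 (kinematics 0.1545), level and square within noise, centred within 1–3 mm. Final small trim and descent.

```bash
python3 -m handwheel '[{"grip":0,"tx":-0.1,"ty":0.2,"tz":0,"yaw":0},{"grip":0,"tx":0,"ty":0,"tz":0.5,"yaw":0},{"grip":0,"tx":0,"ty":0,"tz":0.5,"yaw":0},{"grip":0,"tx":0,"ty":0,"tz":0.35,"yaw":0},{"grip":0,"tx":0,"ty":0,"tz":0,"yaw":0}]' &&
python3 -m handwheel '[{"grip":0,"tx":0,"ty":0,"tz":0,"yaw":0},{"grip":0,"tx":0,"ty":0,"tz":0,"yaw":0},{"grip":0,"tx":0,"ty":0,"tz":0,"yaw":0},{"grip":0,"tx":0,"ty":0,"tz":0,"yaw":0},{"grip":0,"tx":0,"ty":0,"tz":0,"yaw":0}]'
python3 - <<'E'
from fit import *
st(LAMP); print(np.abs(get_obs()['joint_vel']).max())
snap('scene','s7.png'); snap('wrist','w7.png')
a=cv2.imread('pics/s7.png'); w=cv2.imread('pics/w7.png')
c=np.zeros((600,800,3),np.uint8)
c[:600,:400]=cv2.resize(a[190:400,230:370+30],(400,600))[:, :] if 0 else cv2.resize(a[180:430,225:392],(400,600),interpolation=cv2.INTER_CUBIC)
c[:,400:]=cv2.resize(w[0:400,187:453],(400,600),interpolation=cv2.INTER_CUBIC)
cv2.imwrite('pics/c7.png',c)
E
```

```text
t: 13.85
eef_pos: [0.6287, 0.2295, 0.1463]
tool_rot: [0.0, 0.995, 0.102, -0.001]
contact_force: [0.4, 0.1, -3.7]
gripper_width: 0.574
t: 14.35
eef_pos: [0.6293, 0.2298, 0.1474]
tool_rot: [-0.0, 0.995, 0.102, 0.0]
contact_force: [0.2, 0.4, -3.8]
gripper_width: 0.577
t 14.35 pos [-0.0003 -0.0032  0.1474] heading rel deg 0.04 F [ 0.2  0.4 -3.8] w 0.577
0.0024666112787282216
```

View pics/c7.png

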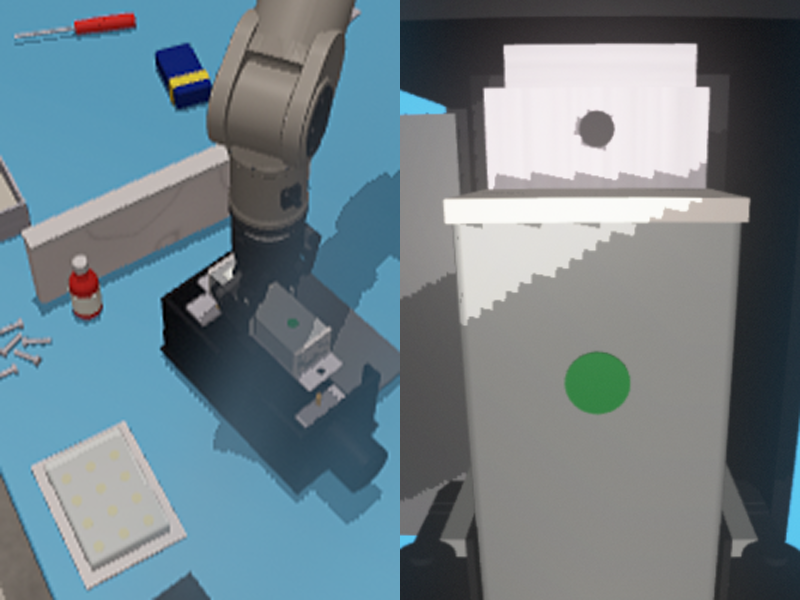

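Driver unchanged in the grip, parallel to the ledge (ledge centre u≈600, plate centre ≈597), hatch down, bystanders in place. Handing in.

```bash
python3 -c "
from station import *
print(hand_in())"
```

```text
the job is handed in; nothing more can be done
None
```

I swung the hatch down first, then picked up the smallest driver, carried it over the partition and handed in while still holding it over the lamp's mouth. It took about 14.5 s of robot time. No verdict was reported.

**Hatch:** I pushed it from inside with the closed fingers until it hit its stop. The fingertips settled 29 mm above the bench, which is level. I pressed briefly with up to about 33 N vertically (35 N in all), on the fingertips. The later pictures show it lying flat.

**Driver:** I gripped it with 80 N. It weighs about 0.35 kg, and it looked unmoved in the grip between the last two wrist pictures. I saw no sign of it touching the partition or the lamp: its underside was about 7 cm above the partition's top, and the measured force stayed at its weight.

**Last checks:**

| Check | Result |
|---|---|
| Underside above the rim | about 20 mm, with an uncertainty of 2–5 mm |
| Off centre | about 1–2 mm, by the picture fit before the last 2 mm trim |
| Turn out of square | about 0.3° or less |
| Tilt | about 0.7° fitted, which is within the measuring error |
| Joints | still |

**What disagreed:**
- A fit from the wrist camera alone put the underside about 5 mm lower. The fit using all three cameras agreed with the arm's own position to 1 mm, so I used that.
- The wrist view put the lamp's far rim about 1.5 mm nearer than my lamp fit. I trimmed 2 mm for that.
- While closing, the arm was pushed up about 2 mm with 7 N, so the fingertips probably touched the bench.

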